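Find the earthing link the sprung contact just grips

ROBOT

A 6-joint arm with a two-finger parallel gripper is mounted at the origin on the work surface. World frame = base frame: x ahead of the robot, y to its left, z up, the work surface at z = 0. Lengths are in m, angles in rad, forces in N, time in s.
With the tool pointing down it reaches from about 0.35 to 0.975 m from the base axis. Payload 7.1 kg.
Tool frame: the origin (TCP) lies midway between the tips of the shut fingers; the grasp point (between the pads) lies 19 mm behind it; y points along the fingers, x is the direction in which the jaws open and shut, and the axes are right-handed (so a half turn about y gives the same grasp; the last joint's range is limited). The gripper opens to 88 mm and grips with 3 to 60 N. Pads are 20 mm wide; open, the fingers measure 115 mm over their backs; the gripper's body (75 mm by 178 mm) begins 61 mm behind the grasp point.
Start: joints at [-1.16, 0.423, 1.63, -0, 1.089, -0.019], TCP at [0.26, -0.568, 0.223] pointing down, gripper open.
Joint ranges: [-3, 3], [-0.9, 2.11], [0.09, 2.58], [-1.31, 4.45], [0.11, 2.69], [-2.54, 2.54]. Speed limits (rad/s): [2.39, 2.39, 3.01, 3.14, 3.14, 3.14].

INTERFACE

Orientations are given as a unit quaternion [x, y, z, w].
In Python, from cell import get_state, camera, camera_info, hand_in gives the robot as it stands.
- The arm moves only by the shell command python3 -m inch 'ROWS' [FORCE]. ROWS is JSON, a list of rows, each an object with "translation": the shift along the tool's x, y, z in cm, a list of three; "turn": the turn, a rotation vector about the tool's x, y, z in degrees, a list of three; "gripper": the gripper's target within -1 to 1 (fully open at 1, half-way at 0, shut at -1). A call has 1 to 12 rows; each row is the pose to reach, as a shift and turn from the pose measured when the call began, along the tool's axes at that moment; what a row does not reach only later rows make up. A row lasts 1/10 s, in which the tool goes at most 50 mm and 8.59 degrees, less where a joint would pass 70% of its speed; a pose out of reach is approached as far as the arm can. A call with a gripper value outside its range is refused whole. The fingers move at their own pace and stop on an object; FORCE is the grip in N (left out, the last holds). Time passes only in rows, so rows that repeat a pose let the fingers close. It gives the time, the measured TCP pose, the force and the opening at its end, in the units of the state.
- get_state(): the state, without advancing time (a new reading comes with each control period).
- camera(name): name is "side" or "top" or "wrist"; returns the picture (400x640x3 uint8, red, green, blue); there is no depth.
- camera_info(name): a dict with "vertical_fov" (degrees; the focal length in pixels is half the picture's height over the tangent of half this angle, whatever the lens; pixels are square), "cx", "cy" (the principal point, pixels), "origin" and "rotation" of the camera in the world; the wrist camera has in their place "mount" (4x4, takes a point from camera to tool coordinates, whose origin is the TCP and whose axes are the tool frame's). Camera axes: x right, y up, looking along -z (the intrinsics and any distortion apply to the point x, -y, -z); pixel columns grow to the right and rows downward; lengths in m; the calibration is good to about 2 mm. A picture is of the moment at which its call begins: read the wrist's pose just before it. camera_info takes no time and is no camera call.
- hand_in(): hands the job in, once; it reports no verdict.
The state is a dict: "t": time; "qpos": joint angles; "qvel": joint speeds; "joint_torque": joint torques, N m; "tcp_pos": TCP position; "eef_rot": TCP orientation; "wrist_force": force on the tool from outside, world axes, zero at the start; "moment": the same for the moment, N m; "opening": finger opening in m.
Only numpy, scipy, OpenCV 4.12 (cv2) and the standard library are available. Lean on these libraries where they do the work, as an engineer would, in place of code of your own. Each camera call takes 0.05 s, during which the arm holds its last target. There are 200 camera calls.

TASK

The antenna earthing block needs the link plate that just fits the hidden gap between its copper anvil and its sprung contact. Try the thinnest link first, all the way down in the slot, and work up one thickness at a time until one is gripped by the sprung contact: leave that thinnest gripped link fully home in the slot and let go, with the loose ones you tried and the others hanging in the rack. Never force in a link that is much too thick and overstretches the sprung contact, and leave the mug, the telegraph key and the spray can where they are.

Things in the scene. Friction and masses are not known exactly. Their poses are not given: they have to be found in the camera images.
- block: Fixed earthing block: grey box on a dark steel base 150 x 150 x 12 mm. Origin: on the desk below the middle of the anvil's contact face; z up. A slot runs along its x, in its top. Beyond each end of the slot (38 to 58 mm from the middle in x) a cheek, top 95 mm above the desk, carries a link's crossbar when the link is fully home; the blade's foot then hangs 8 mm clear of the base.
- slot (a point): Centre of the slot's mouth, 95 mm above the desk, axes as the block's. The mouth is 76 mm long (x) and 24 mm wide (y): from the anvil's face (+12 mm in y from here) to the edge of the grey cover (-12 mm).
- contact_height (a point): Point on the anvil's contact face 45 mm above the desk, axes as the block's. Facing it, under the cover, is the axis height of the sprung brass contact roller (8 mm radius, along x, free to turn; its top is 53 mm above the desk). The gap between roller and anvil, to the -y side of this point, is 8 to 15 mm, different each time, and no pose shows it.
- anvil: The copper anvil in the block, a fixed bar 76 x 25 x 81 mm, same origin and axes as the block. Its flat upright contact face is the plane y = 0, from 12 to 93 mm above the desk; the metal is on the +y side, the slot on the -y side.
- jaw (a joint): Slide of the sprung brass contact roller, in m: 0 = at rest on its stop, grows as a link pushes it back away from the anvil (towards the block's -y). Spring: about 4.4 N at rest plus 0.35 N per mm. It is overstretched beyond 5 mm. After letting go of a gripped link it stays above 0; with a loose link it is back at 0.
- rack: Fixed black rack, 130 x 320 mm base. Two aluminium rails along its y axis, 18 mm wide, 78 mm clear between them, tops 95 mm above the desk, usable from y = -140 to +140 mm. Links hang between them by their crossbars, anywhere along the rails. Origin: centre, on the desk; z up.
- link_yellow: Link 10 mm thick, yellow grip, about 120 g. Aluminium blade 60 (x) x 10 (y) mm, 75 mm down from the crossbar; lowest 14 mm taper by 4 mm a face. Above it a yellow crossbar 100 (x) x 22 x 12 mm, and a grip 40 (x) x 22 (y) mm rising to 52 mm over the crossbar's underside. Origin: centre of the crossbar's underside; z up. Starts in the rack, about 85 mm between centres, order random.
- link_blue: Link 13 mm thick, blue grip, about 144 g. Aluminium blade 60 (x) x 13 (y) mm, 75 mm down from the crossbar; lowest 14 mm taper by 4 mm a face. Above it a blue crossbar 100 (x) x 22 x 12 mm, and a grip 40 (x) x 22 (y) mm rising to 52 mm over the crossbar's underside. Origin: centre of the crossbar's underside; z up. Starts in the rack, about 85 mm between centres, order random.
- link_red: Link 16 mm thick, red grip, about 168 g. Aluminium blade 60 (x) x 16 (y) mm, 75 mm down from the crossbar; lowest 14 mm taper by 4 mm a face. Above it a red crossbar 100 (x) x 22 x 12 mm, and a grip 40 (x) x 22 (y) mm rising to 52 mm over the crossbar's underside. Origin: centre of the crossbar's underside; z up. Starts in the rack, about 85 mm between centres, order random.
- mug: Blue mug, 80 mm across, 92 mm tall; bystander. Origin: centre of its underside.
- morse_key: Heavy brass-and-steel telegraph key, 110 x 80 mm, 64 mm high; bystander. Origin: centre of its underside.
- contact_spray: White spray can with an orange band, 52 mm across, 150 mm tall; bystander. Origin: centre of its underside.
Not all that is in view belongs to the job. Leave any green or white look-alike of the link_red alone.

How it is judged:
By the outcome, as a careful person would: the job done as asked, in the order asked, and still so for the second after the job is handed in, with the robot touching nothing.
It also fails if it takes over 72 s, if anything falls off the work surface, if the arm or the gripper's body presses on something with over 40 N, if the wrist force passes 120 N, or if a joint passes its speed limit or range.

## Working session

There is one attempt and no reset: what is moved stays moved. The work goes in short steps, Python scripts to look and compute and a shell command to move; the robot and the scene stay as the last step left them, time stands still between calls to the robot, and variables do not carry over. Pictures are saved under pics/ and viewed, about 8 in all and at most 12, crops included, and the job is handed in when it is done.

```bash
mkdir -p pics; ls
python3 - <<'E'
from cell import *
import cv2
s=get_state();print({k:s[k] for k in('t','tcp_pos','eef_rot','opening')})
for n in('top','side','wrist'):
    i=camera_info(n);print(n,i)
    cv2.imwrite(f'pics/{n}0.png',camera(n)[:,:,::-1])
E
```

```text
pics
{'t': 0.0, 'tcp_pos': array([ 0.26022615, -0.56764966,  0.22192413]), 'eef_rot': array([-0.59483015,  0.38231269, -0.38143103,  0.59541958]), 'opening': 0.0879120567638829}
top {'vertical_fov': 56.61508851035402, 'cx': 322.5799643197999, 'cy': 207.6325835742903, 'origin': array([0.41584539, 0.01686076, 1.11240648]), 'rotation': array([-0.03582385,  0.05554064,  0.71005274, -0.70103993])}
side {'vertical_fov': 42.09738538878138, 'cx': 318.0187079059211, 'cy': 200.33090427945464, 'origin': array([-0.1002386 ,  0.84410671,  1.15337109]), 'rotation': array([-0.12492185,  0.35858438,  0.87678378, -0.29506265])}
wrist {'vertical_fov': 62.39880626885402, 'cx': 321.2472629709652, 'cy': 191.79047347396298, 'mount': array([[ 9.99999376e-01,  3.93674485e-04,  1.04543276e-03,
        -8.55352949e-05],
       [ 9.17038598e-04,  2.45125338e-01, -9.69490963e-01,
        -1.62048254e-01],
       [-6.37925915e-04,  9.69491317e-01,  2.45124824e-01,
         6.67358188e-02],
       [ 0.00000000e+00,  0.00000000e+00,  0.00000000e+00,
         1.00000000e+00]])}
```

View pics/top0.png

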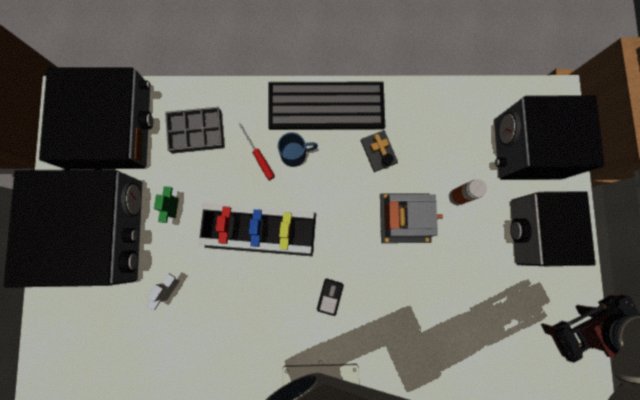

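View pics/side0.png

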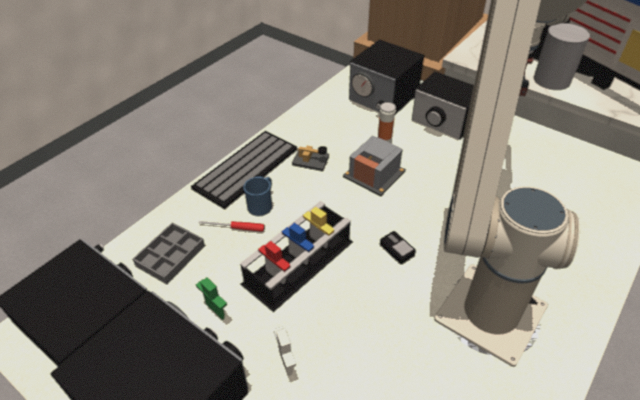

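The top view shows the rack with red (223,225), blue (256,228) and yellow (286,230). The block is at (410,218) with its anvil on the left, towards world +y. The side view agrees. I'll zoom in next.

```bash
cat > h.py <<'E'
import numpy as np,cv2
from cell import *
from scipy.spatial.transform import Rotation as R
def pose(n,s=None):
    i=camera_info(n)
    if n=='wrist':
        M=i['mount'];T=R.from_quat(s['eef_rot']).as_matrix()
        return i,T@M[:3,:3],np.array(s['tcp_pos'])+T@M[:3,3]
    return i,R.from_quat(i['rotation']).as_matrix(),np.array(i['origin'])
def ray(n,u,v,z,s=None):
    i,Rm,o=pose(n,s);f=200/np.tan(np.radians(i['vertical_fov'])/2)
    d=Rm@np.array([(u-i['cx'])/f,-(v-i['cy'])/f,-1]);return o+d*(z-o[2])/d[2]
def mask(im,c):
    h=cv2.cvtColor(im,cv2.COLOR_RGB2HSV)
    lo,hi={'y':((24,120,90),(35,255,255)),'b':((105,120,60),(120,255,255)),'r':((0,170,90),(6,255,255))}[c]
    m=cv2.inRange(h,lo,hi)
    if c=='r': m|=cv2.inRange(h,(174,170,90),(180,255,255))
    return m
E
python3 - <<'E'
from h import *
a=cv2.imread('pics/top0.png')
c1=cv2.resize(a[190:265,190:320],None,fx=6,fy=6,interpolation=cv2.INTER_CUBIC)[:,:780]
c2=cv2.resize(a[185:250,370:445],None,fx=8,fy=8,interpolation=cv2.INTER_CUBIC)
cv2.imwrite('pics/c1.png',c1);cv2.imwrite('pics/c2.png',c2)
for u,v in((204,206),(315,213),(313,254),(200,247)): print('rack corner',ray('top',u,v,.095)[:2])
for n,(u,v),z in(('r',(223,225),.147),('b',(256,228),.147),('y',(286,230),.147)):print(n,ray('top',u,v,z)[:2])
for u,v in((386,195),(436,195),(432,241),(383,241)): print('blk',ray('top',u,v,.012)[:2])
E
```

```text
rack corner [0.55608097 0.31261966]
rack corner [0.53329368 0.00858366]
rack corner [0.42119681 0.01535181]
rack corner [0.44435813 0.32039088]
r [0.49874702 0.24742878]
b [0.48990792 0.16234109]
y [0.48374    0.08478527]
blk [ 0.59509009 -0.2068944 ]
blk [ 0.5935576  -0.35906455]
blk [ 0.45495943 -0.33950692]
blk [ 0.45693145 -0.19287121]
```

View pics/c1.png

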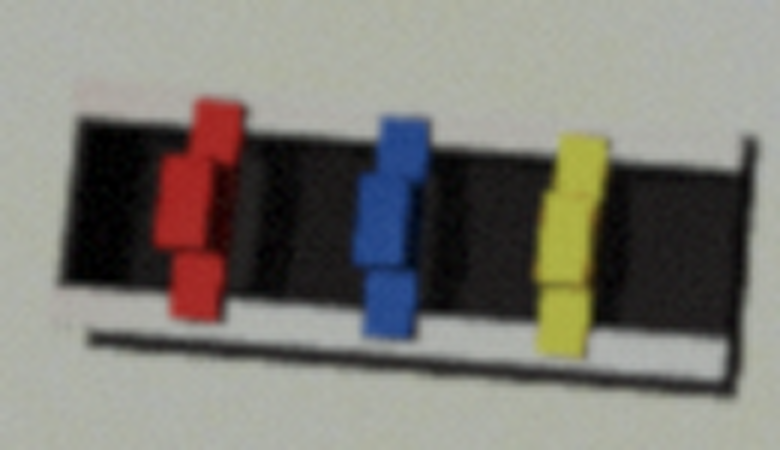

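View pics/c2.png

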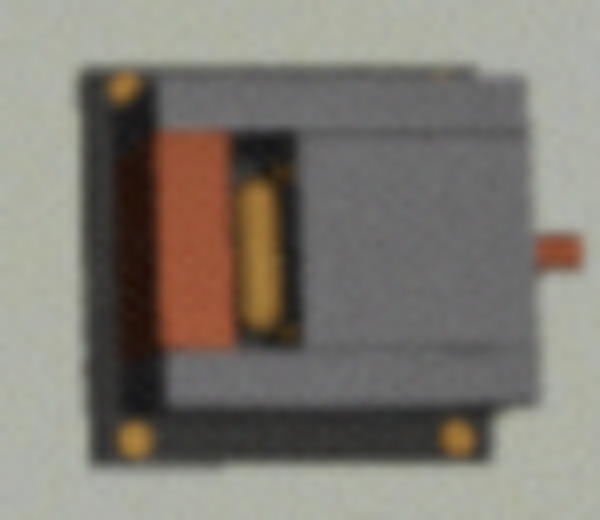

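The crop c1 shows the links hanging crosswise, with crossbars tilted slightly. The crop c2 shows the slot mouth between the anvil edge (231..235,131..348) and the cover edge (297..302).

Run:
```python
from h import *
def p(x,y,k,u0,v0,z): return ray('top',(x+.5)/k-.5+u0,(y+.5)/k-.5+v0,z)[:2]
A=[p(x,y,8,370,185,.094) for x,y in((232,131),(236,348),(302,348),(297,131))]
for a in A: print('slot',a.round(4))
print('centre',np.mean(A,0)); 
d=(A[0]-A[1]+A[3]-A[2]);print('yaw x-axis deg',np.degrees(np.arctan2(d[1],d[0])),'len',np.linalg.norm(d)/2,'w',np.linalg.norm(A[0]-A[3]))
# links: crossbar ends midpoints at z=.107; grip top rect at .147
L={'r':[(219,99),(198,321)],'b':[(406,118),(389,338)],'y':[(584,135),(562,356)]}
G={'r':(184,201),'b':(383,220),'y':(565,238)}
for k in L:
    a,b=[p(*q,6,190,190,.107) for q in L[k]]
    d=a-b;print(k,'mid',((a+b)/2).round(4),'len',np.linalg.norm(d),'yaw',np.degrees(np.arctan2(d[1],d[0])),'grip',p(*G[k],6,190,190,.147).round(4))
a=[p(x,y,6,190,190,.095) for x,y in((78,118),(745,173),(64,285),(735,335))]
for i in(0,2):
    d=a[i]-a[i+1];print('rail',a[i],a[i+1],'yaw(y axis)-90',np.degrees(np.arctan2(d[1],d[0]))-90)
s=get_state();print(R.from_quat(s['eef_rot']).as_matrix().round(3),s['qpos'])
```

```text
slot [ 0.5646 -0.2248]
slot [ 0.4889 -0.2231]
slot [ 0.4886 -0.246 ]
slot [ 0.5644 -0.2476]
centre [ 0.52661437 -0.23539128]
yaw x-axis deg -1.2544970899168797 len 0.0757711519092806 w 0.022809356784516805
r mid [0.5036 0.2534] len 0.10019766001675576 yaw -4.25300432624241 grip [0.5038 0.2546]
b mid [0.4944 0.1688] len 0.09927781966336964 yaw -3.9060327426134487 grip [0.4945 0.169 ]
y mid [0.4856 0.09  ] len 0.09996967642778763 yaw -5.7615905570945625 grip [0.4858 0.0906]
rail [0.54713957 0.31622999] [0.51833024 0.01220106] yaw(y axis)-90 -5.413100438500251
rail [0.47111098 0.32046091] [0.44444849 0.01758956] yaw(y axis)-90 -5.030915774892833
[[ 0.417 -0.     0.909]
 [-0.909  0.001  0.417]
 [-0.001 -1.     0.   ]] [-1.16000873e+00  4.23705512e-01  1.63048867e+00  6.34862738e-06
  1.08862048e+00 -1.90234181e-02]
```

```bash
cat >> h.py <<'E'
def go(x,y,z,h):
    "rows needed to reach TCP x,y,z with tool x heading h (deg), tool y down"
    s=get_state();T=R.from_quat(s['eef_rot']);c,n=np.cos(np.radians(h)),np.sin(np.radians(h))
    W=R.from_matrix(np.array([[c,0,-n],[n,0,c],[0,-1,0]]))
    print('t',round(s['t'],2),'tcp',np.round(s['tcp_pos'],4),'trans cm',(T.inv().apply(np.array([x,y,z])-s['tcp_pos'])*100).round(2),'turn',(T.inv()*W).as_rotvec(True).round(2))
E
python3 -c "
from h import *
go(.527,-.235,.25,-91.25)"
```

```text
t 0.15 tcp [ 0.2603 -0.5678  0.2221] trans cm [-19.14  -2.77  38.11] turn [ 1.000e-02  2.588e+01 -7.000e-02]
```

```bash
R='{"translation":[-19.14,-2.77,38.11],"turn":[0,25.9,0],"gripper":0}'; python3 -m inch '[{"translation":[-19.14,-2.8,38.1],"turn":[0,25.9,0],"gripper":0},{"translation":[-19.14,-2.8,38.1],"turn":[0,25.9,0],"gripper":0},{"translation":[-19.14,-2.8,38.1],"turn":[0,25.9,0],"gripper":0},{"translation":[-19.14,-2.8,38.1],"turn":[0,25.9,0],"gripper":0},{"translation":[-19.14,-2.8,38.1],"turn":[0,25.9,0],"gripper":0},{"translation":[-19.14,-2.8,38.1],"turn":[0,25.9,0],"gripper":0},{"translation":[-19.14,-2.8,38.1],"turn":[0,25.9,0],"gripper":0},{"translation":[-19.14,-2.8,38.1],"turn":[0,25.9,0],"gripper":0},{"translation":[-19.14,-2.8,38.1],"turn":[0,25.9,0],"gripper":0},{"translation":[-19.14,-2.8,38.1],"turn":[0,25.9,0],"gripper":0},{"translation":[-19.14,-2.8,38.1],"turn":[0,25.9,0],"gripper":0},{"translation":[-19.14,-2.8,38.1],"turn":[0,25.9,0],"gripper":0}]'
python3 - <<'E'
from h import *
s=get_state();im=camera('wrist');cv2.imwrite('pics/w1.png',im[:,:,::-1]);np.save('w1.npy',[s['tcp_pos'].tolist()+s['eef_rot'].tolist()])
go(.486,.09,.25,-95.2)
E
```

```text
t: 1.35
tcp_pos: [0.5261, -0.2357, 0.25]
eef_rot: [-0.494, 0.506, -0.505, 0.494]
wrist_force: [-0.3, 0.8, 0.0]
opening: 0.0439
t 1.4 tcp [ 0.526  -0.236   0.2501] trans cm [-32.49   0.05  -4.77] turn [ 0.07  3.85 -0.06]
```

View pics/w1.png

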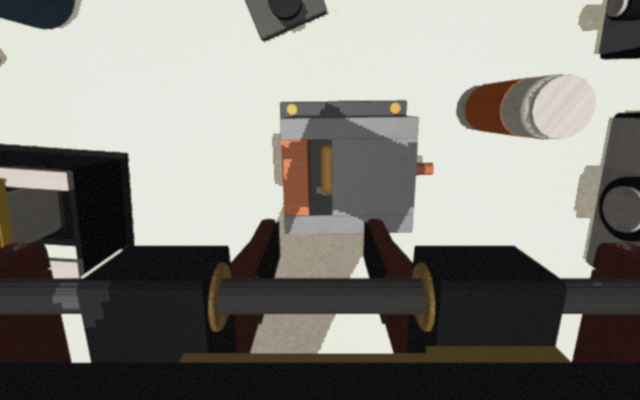

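The wrist view shows the slot between the anvil edge (col ~309) and the cover edge (col ~333), rows ~139–215. The roller's left edge is visible at about col 320. I'll measure the edges numerically.

Run:
```python
from h import *
im=cv2.imread('pics/w1.png')[:,:,::-1].astype(int)
v=np.load('w1.npy')[0];s=dict(tcp_pos=v[:3],eef_rot=v[3:])
rd=im[:,:,0]-im[:,:,2]
for r0,r1 in((142,150),(155,163),(175,183),(200,210)):
    g=im[r0:r1,302:342].mean(0);print(r0,[tuple(x) for x in g.round().astype(int)[:,[0,2]].tolist()])
g=im[125:228,286:304].mean(1).round().astype(int);print([(125+i,*x) for i,x in enumerate(g[:,[0,2]].tolist()) if i<22 or i>80])
c=im[125:228,336:360].mean((1,2)).round().astype(int);print(c)
np.set_printoptions(suppress=True)
for u,w in((308.5,139),(308.5,215),(333,139),(333,215)):print(ray('wrist',u,w,.094,s))
```

```text
142 [(130, 56), (129, 55), (130, 56), (127, 54), (114, 48), (86, 37), (67, 30), (61, 33), (58, 44), (55, 51), (55, 53), (55, 53), (55, 53), (54, 53), (53, 52), (55, 54), (54, 52), (56, 54), (58, 51), (64, 49), (71, 48), (78, 47), (82, 47), (85, 47), (87, 47), (88, 47), (88, 46), (87, 47), (83, 49), (85, 63), (91, 83), (95, 93), (96, 96), (96, 96), (97, 97), (96, 96), (96, 96), (97, 96), (97, 96), (96, 96)]
155 [(131, 56), (131, 57), (131, 56), (130, 56), (121, 52), (97, 42), (71, 31), (61, 31), (58, 41), (55, 50), (55, 52), (54, 53), (55, 54), (54, 53), (54, 53), (54, 52), (54, 52), (58, 51), (72, 45), (93, 43), (107, 44), (116, 49), (121, 51), (126, 53), (132, 56), (135, 57), (132, 56), (126, 54), (119, 53), (108, 60), (96, 79), (95, 92), (96, 96), (96, 96), (96, 96), (96, 96), (95, 95), (95, 95), (95, 95), (94, 95)]
175 [(132, 57), (132, 57), (133, 58), (132, 57), (130, 56), (115, 50), (83, 35), (64, 28), (61, 37), (58, 48), (55, 52), (56, 53), (55, 53), (55, 53), (55, 53), (53, 53), (55, 52), (58, 52), (70, 48), (90, 43), (104, 44), (113, 48), (120, 51), (125, 52), (132, 55), (136
[... 1165 characters left out ...]
134, 133), (221, 134, 134), (222, 134, 134), (223, 136, 135), (224, 139, 138), (225, 141, 140), (226, 140, 139), (227, 139, 139)]
[ 97  94  94  94  94  94  94  93  94  94  93  93  92  88  90  94  95  95
  95  96  96  96  96  96  96  96  96  96  95  95  95  95  96  95  95  95
  95  95  95  95  96  96  95  95  95  95  95  95  95  95  95  95  95  95
  95  95  95  95  95  95  95  95  95  95  95  95  95  95  95  95  95  95
  95  95  95  95  95  95  95  95  95  95  94  94  96 101 107 117 124 129
 127 138 150 157 161 162 163 163 163 163 162 162 162]
[ 0.56432899 -0.2238301   0.094     ]
[ 0.48812993 -0.22130958  0.094     ]
[ 0.5637812  -0.24721358  0.094     ]
[ 0.4875575  -0.24608787  0.094     ]
```

Run:
```python
from h import *
v=np.load('w1.npy')[0];s=dict(tcp_pos=v[:3],eef_rot=v[3:])
np.set_printoptions(suppress=True,precision=4)
a=np.array([ray('wrist',u,w,.093,s)[:2] for u,w in((306.7,146),(307.05,159),(307.6,179),(308.3,205))])
c=np.array([ray('wrist',u,w,.095,s)[:2] for u,w in((331.4,146),(331.5,159),(331.5,179),(331.8,205))])
r=np.array([ray('wrist',u,w,.048,s)[:2] for u,w in((320.7,159),(320.9,179))])
e=[ray('wrist',u,w,.094,s)[:2] for u,w in((295,138.7),(295,215.2))]
print(a,c,r,e)
pa=np.polyfit(a[:,0],a[:,1],1);pc=np.polyfit(c[:,0],c[:,1],1)
xm=(e[0][0]+e[1][0])/2
print('yaws',np.degrees(np.arctan([pa[0],pc[0]])),'x mid',xm,'y anvil',np.polyval(pa,xm),'cover',np.polyval(pc,xm),'gap',np.polyval(pa,r[:,0])-r[:,1])
go(.486,.09,.25,-95.2)
```

```text
[[ 0.5576 -0.2218]
 [ 0.545  -0.2217]
 [ 0.5251 -0.2216]
 [ 0.4984 -0.2214]] [[ 0.5573 -0.2456]
 [ 0.5448 -0.2455]
 [ 0.525  -0.2451]
 [ 0.4984 -0.245 ]] [[ 0.5379 -0.2347]
 [ 0.5152 -0.2344]] [array([ 0.5649, -0.211 ]), array([ 0.4882, -0.2076])]
yaws [-0.4108 -0.5517] x mid 0.5265737706425953 y anvil -0.22161220843900384 cover -0.24524274131694374 gap [0.013  0.0129]
t 1.4 tcp [ 0.526  -0.236   0.2501] trans cm [-32.49   0.05  -4.77] turn [ 0.07  3.85 -0.06]
```

```bash
python3 -m inch '[{"translation":[-32.5,0,-4.8],"turn":[0,3.9,0],"gripper":0},{"translation":[-32.5,0,-4.8],"turn":[0,3.9,0],"gripper":0},{"translation":[-32.5,0,-4.8],"turn":[0,3.9,0],"gripper":0},{"translation":[-32.5,0,-4.8],"turn":[0,3.9,0],"gripper":0},{"translation":[-32.5,0,-4.8],"turn":[0,3.9,0],"gripper":0},{"translation":[-32.5,0,-4.8],"turn":[0,3.9,0],"gripper":0},{"translation":[-32.5,0,-4.8],"turn":[0,3.9,0],"gripper":0},{"translation":[-32.5,0,-4.8],"turn":[0,3.9,0],"gripper":0},{"translation":[-32.5,0,-4.8],"turn":[0,3.9,0],"gripper":0},{"translation":[-32.5,0,-4.8],"turn":[0,3.9,0],"gripper":0}]'
python3 - <<'E'
from h import *
s=get_state();im=camera('wrist');cv2.imwrite('pics/w2.png',im[:,:,::-1])
m=mask(im,'y');m[240:]=0
k,_=cv2.findContours(m,0,2)
for q in k:
    if cv2.contourArea(q)>50: print(cv2.boundingRect(q),cv2.contourArea(q),cv2.minAreaRect(q))
np.save('w2.npy',[s['tcp_pos'].tolist()+s['eef_rot'].tolist()])
E
```

```text
t: 2.4
tcp_pos: [0.4858, 0.0886, 0.2504]
eef_rot: [-0.476, 0.523, -0.522, 0.476]
wrist_force: [-1.0, -0.3, 0.4]
opening: 0.0434
(308, 128, 23, 10) 147.0 ((319.0, 132.5), (9.0, 22.0), 90.0)
```

View pics/w2.png

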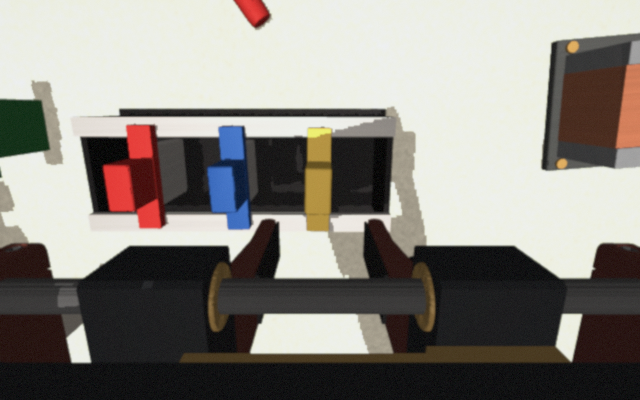

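Yellow is centred at col ~318, rows 128–230, directly between the fingers. Blue is centred at (233,178) and red at (144,177). I'll refine yellow and check the others.

Run:
```python
from h import *
im=cv2.imread('pics/w2.png')[:,:,::-1]
v=np.load('w2.npy')[0];s=dict(tcp_pos=v[:3],eef_rot=v[3:])
h=cv2.cvtColor(im,cv2.COLOR_RGB2HSV)
for n,(lo,hi),x0 in(('y',((18,110,60),(36,255,255)),300),('b',((102,110,50),(122,255,255)),200),('r',((0,150,60),(6,255,255)),100)):
    m=cv2.inRange(h,lo,hi)
    if n=='r': m|=cv2.inRange(h,(174,150,60),(180,255,255))
    m[:115]=0;m[240:]=0;m[:,:x0]=0;m[:,x0+85:]=0
    rows=np.where(m.any(1))[0];r0,r1=rows[0],rows[-1]
    f=lambda r:np.where(m[r])[0][[0,-1]].mean()
    fa=np.mean([f(r) for r in range(r0+3,r0+13)]);ne=np.mean([f(r) for r in range(r1-10,r1-2)])
    pa=np.array([(r0+8,fa),(r1-6,ne)]);g=(fa-ne)/(r0+7.5-(r1-6.5))
    A=ray('wrist',fa+g*(-7.5),r0-.5,.107,s);B=ray('wrist',ne+g*6.5,r1+.5,.107,s)
    d=A-B;print(n,r0,r1,fa,ne,'mid',((A+B)/2).round(4),'len',np.linalg.norm(d).round(4),'yaw',np.degrees(np.arctan2(d[1],d[0])).round(2))
for u,w in((76,117),(394,117),(91,214),(389,214)):print(ray('wrist',u,w,.095,s).round(4))
go(.486,.09,.109,-95.2)
```

```text
y 128 230 319.0 317.5 mid [0.4857 0.092  0.107 ] len 0.0996 yaw -6.46
b 127 228 231.25 238.6875 mid [0.4946 0.1701 0.107 ] len 0.0984 yaw -4.33
r 125 227 140.65 151.3125 mid [0.5039 0.2536 0.107 ] len 0.0992 yaw -6.15
[0.5656 0.3127 0.095 ]
[0.5376 0.0158 0.095 ]
[0.4707 0.3241 0.095 ]
[0.4426 0.0246 0.095 ]
t 2.45 tcp [0.4859 0.0885 0.2504] trans cm [-0.13 14.14  0.02] turn [ 0.08 -0.18 -0.04]
```

```bash
python3 -m inch '[{"translation":[-0.2,6,0],"turn":[0,0.2,0],"gripper":0},{"translation":[-0.2,11,0],"turn":[0,0.2,0],"gripper":0},{"translation":[-0.2,14.1,0],"turn":[0,0.2,0],"gripper":0},{"translation":[-0.2,14.1,0],"turn":[0,0.2,0],"gripper":0},{"translation":[-0.2,14.1,0],"turn":[0,0.2,0],"gripper":-1},{"translation":[-0.2,14.1,0],"turn":[0,0.2,0],"gripper":-1},{"translation":[-0.2,14.1,0],"turn":[0,0.2,0],"gripper":-1},{"translation":[-0.2,14.1,0],"turn":[0,0.2,0],"gripper":-1},{"translation":[-0.2,14.1,0],"turn":[0,0.2,0],"gripper":-1}]' 20
python3 -c "
from h import *
go(.486,.09,.27,-95.5)"
```

```text
t: 3.35
tcp_pos: [0.4876, 0.0908, 0.1116]
eef_rot: [0.474, -0.523, 0.524, -0.476]
wrist_force: [-0.2, -1.4, 8.2]
opening: 0.022
t 3.35 tcp [0.4876 0.0908 0.1116] trans cm [  0.07 -15.84  -0.11] turn [-0.17 -0.06 -0.09]
```

```bash
python3 -m inch '[{"translation":[0,-5,0],"turn":[0,0,0],"gripper":-1},{"translation":[0,-10,0],"turn":[0,0,0],"gripper":-1},{"translation":[0,-15.5,0],"turn":[0,0,0],"gripper":-1},{"translation":[0,-15.5,0],"turn":[0,0,0],"gripper":-1},{"translation":[0,-15.5,0],"turn":[0,0,0],"gripper":-1}]'
python3 -c "
from h import *
go(.528,-.2292,.26,-90.8)"
```

```text
t: 3.85
tcp_pos: [0.4881, 0.0908, 0.2689]
eef_rot: [0.473, -0.522, 0.525, -0.478]
wrist_force: [0.3, 0.2, -1.1]
opening: 0.0218
t 3.85 tcp [0.4881 0.0908 0.2689] trans cm [31.47  0.86  7.07] turn [-0.46 -4.75 -0.15]
```

```bash
python3 -m inch '[{"translation":[31.5,0.9,7.1],"turn":[-0.4,-4.7,-0.1],"gripper":-1},{"translation":[31.5,0.9,7.1],"turn":[-0.4,-4.7,-0.1],"gripper":-1},{"translation":[31.5,0.9,7.1],"turn":[-0.4,-4.7,-0.1],"gripper":-1},{"translation":[31.5,0.9,7.1],"turn":[-0.4,-4.7,-0.1],"gripper":-1},{"translation":[31.5,0.9,7.1],"turn":[-0.4,-4.7,-0.1],"gripper":-1},{"translation":[31.5,0.9,7.1],"turn":[-0.4,-4.7,-0.1],"gripper":-1},{"translation":[31.5,0.9,7.1],"turn":[-0.4,-4.7,-0.1],"gripper":-1},{"translation":[31.5,0.9,7.1],"turn":[-0.4,-4.7,-0.1],"gripper":-1},{"translation":[31.5,0.9,7.1],"turn":[-0.4,-4.7,-0.1],"gripper":-1},{"translation":[31.5,0.9,7.1],"turn":[-0.4,-4.7,-0.1],"gripper":-1},{"translation":[31.5,0.9,7.1],"turn":[-0.4,-4.7,-0.1],"gripper":-1},{"translation":[31.5,0.9,7.1],"turn":[-0.4,-4.7,-0.1],"gripper":-1}]'
python3 - <<'E'
from h import *
s=get_state();cv2.imwrite('pics/w3.png',camera('wrist')[:,:,::-1])
cv2.imwrite('pics/t3.png',camera('top')[:,:,::-1])
np.save('w3.npy',[s['tcp_pos'].tolist()+s['eef_rot'].tolist()])
go(.528,-.2292,.26,-90.8)
E
```

```text
t: 5.05
tcp_pos: [0.5283, -0.2284, 0.2596]
eef_rot: [0.496, -0.503, 0.503, -0.497]
wrist_force: [0.5, 1.1, -0.8]
opening: 0.0221
t 5.15 tcp [ 0.5284 -0.2288  0.2598] trans cm [ 0.04 -0.02 -0.04] turn [-0.08  0.01 -0.04]
```

View pics/w3.png

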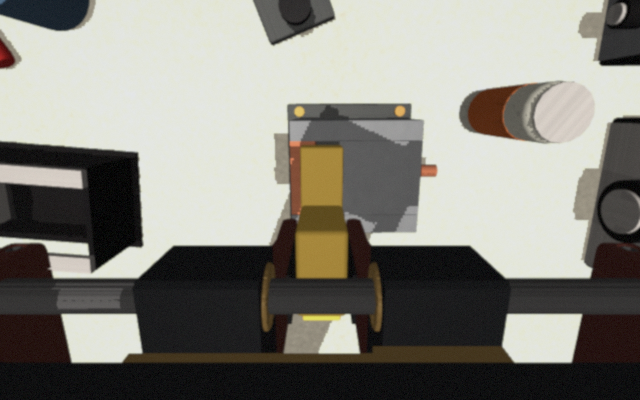

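The link hangs straight, with its crossbar's far end at cols 300–342, row ~146. I'll check its x offset in the hand.

Run:
```python
from h import *
v=np.load('w3.npy')[0];s=dict(tcp_pos=v[:3],eef_rot=v[3:])
im=cv2.imread('pics/w3.png')[:,:,::-1].astype(int);m=(im[:,:,0]-im[:,:,2]>70)&(im[:,:,1]>80)&(np.abs(im[:,:,0]-im[:,:,1])<70)
m[:135]=0
r=np.where(m[:,310:335].sum(1)>15)[0][0]
print('first row',r,[tuple((q:=np.where(m[k,290:350])[0]+290)[[0,-1]]) for k in(r+4,r+20,r+40)])
print('end',ray('wrist',321,r-.5,.2554,s))
```

```text
first row 147 [(np.int64(299), np.int64(342)), (np.int64(300), np.int64(342)), (np.int64(295), np.int64(341))]
end [ 0.57633024 -0.22854489  0.2554    ]
```

```bash
python3 -m inch '[{"translation":[0,3,0],"turn":[0,0,0],"gripper":-1},{"translation":[0,6,0],"turn":[0,0,0],"gripper":-1},{"translation":[0,7.5,0],"turn":[0,0,0],"gripper":-1},{"translation":[0,8.5,0],"turn":[0,0,0],"gripper":-1},{"translation":[0,9.5,0],"turn":[0,0,0],"gripper":-1},{"translation":[0,10.5,0],"turn":[0,0,0],"gripper":-1},{"translation":[0,10.5,0],"turn":[0,0,0],"gripper":-1}]'
python3 -c "
from h import *
go(.528,-.2292,.1116,-90.8)"
```

```text
t: 5.85
tcp_pos: [0.5281, -0.2285, 0.1538]
eef_rot: [-0.496, 0.504, -0.503, 0.497]
wrist_force: [-0.7, -0.6, -1.9]
opening: 0.022
t 5.85 tcp [ 0.5281 -0.2285  0.1538] trans cm [ 0.08  4.22 -0.01] turn [ 0.    0.02 -0.07]
```

```bash
python3 -m inch '[{"translation":[0.06,0.7,0],"turn":[0,0,0],"gripper":-1},{"translation":[0.06,1.4,0],"turn":[0,0,0],"gripper":-1},{"translation":[0.06,2.1,0],"turn":[0,0,0],"gripper":-1},{"translation":[0.06,2.8,0],"turn":[0,0,0],"gripper":-1},{"translation":[0.06,3.5,0],"turn":[0,0,0],"gripper":-1},{"translation":[0.06,4.0,0],"turn":[0,0,0],"gripper":-1},{"translation":[0.06,4.2,0],"turn":[0,0,0],"gripper":-1},{"translation":[0.06,4.3,0],"turn":[0,0,0],"gripper":-1},{"translation":[0.06,4.3,0],"turn":[0,0,0],"gripper":-1},{"translation":[0.06,4.3,0],"turn":[0,0,0],"gripper":-1}]'
python3 -c "
from h import *
go(.528,-.2292,.1116,-90.8)"
```

```text
t: 6.85
tcp_pos: [0.5277, -0.2289, 0.1116]
eef_rot: [-0.496, 0.504, -0.503, 0.497]
wrist_force: [-4.4, 1.5, 8.0]
opening: 0.0222
t 6.85 tcp [ 0.5277 -0.2289  0.1116] trans cm [ 0.03 -0.    0.03] turn [ 0.04  0.01 -0.09]
```

```bash
f(){ python3 -c "
from cell import *;import numpy as np
s=get_state();print(np.round(s['tcp_pos'],4),np.round(s['wrist_force'],2),np.round(s['moment'],2))"; }
python3 -m inch '[{"translation":[0,-0.3,0],"turn":[0,0,0],"gripper":-1},{"translation":[0,-0.3,0],"turn":[0,0,0],"gripper":-1},{"translation":[0,-0.3,0],"turn":[0,0,0],"gripper":-1}]' >/dev/null; f
python3 -m inch '[{"translation":[0.1,0,0],"turn":[0,0,0],"gripper":-1},{"translation":[0.1,0,0],"turn":[0,0,0],"gripper":-1},{"translation":[0.1,0,0],"turn":[0,0,0],"gripper":-1}]' >/dev/null; f
python3 -m inch '[{"translation":[0.1,0,0],"turn":[0,0,0],"gripper":-1},{"translation":[0.1,0,0],"turn":[0,0,0],"gripper":-1},{"translation":[0.1,0,0],"turn":[0,0,0],"gripper":-1}]' >/dev/null; f
python3 -m inch '[{"translation":[0.1,0,0],"turn":[0,0,0],"gripper":-1},{"translation":[0.1,0,0],"turn":[0,0,0],"gripper":-1},{"translation":[0.1,0,0],"turn":[0,0,0],"gripper":-1}]' >/dev/null; f
python3 -m inch '[{"translation":[-0.5,0,0],"turn":[0,0,0],"gripper":-1},{"translation":[-0.5,0,0],"turn":[0,0,0],"gripper":-1},{"translation":[-0.5,0,0],"turn":[0,0,0],"gripper":-1}]' >/dev/null; f
```

```text
[ 0.5279 -0.229   0.1147] [-0.13 -0.8  -1.55] [ 0.05  0.02 -0.01]
[ 0.5278 -0.2296  0.1144] [ 0.61  4.06 -0.98] [ 0.7  -0.12 -0.03]
[ 0.5278 -0.2303  0.1143] [ 0.09  5.22 -0.18] [ 1.16 -0.27  0.04]
[ 0.5278 -0.2312  0.1143] [ 1.25  4.4  -1.73] [ 1.25 -0.31  0.09]
[ 0.5279 -0.2269  0.1145] [-0.11 -2.64 -1.51] [-0.47  0.11  0.03]
```

Yellow is fully home: z matches the rack grasp and the cheeks carry the load. It moves freely by about 2.3 mm between anvil and roller, with only its weight vertically, so it is loose. It goes back to the rack.

```bash
python3 -m inch '[{"translation":[0.1,-3,0],"turn":[0,0,0],"gripper":-1},{"translation":[0.1,-7,0],"turn":[0,0,0],"gripper":-1},{"translation":[0.1,-11,0],"turn":[0,0,0],"gripper":-1},{"translation":[0.1,-15,0],"turn":[0,0,0],"gripper":-1},{"translation":[0.1,-15,0],"turn":[0,0,0],"gripper":-1},{"translation":[0.1,-15,0],"turn":[0,0,0],"gripper":-1}]'
python3 -c "
from h import *
go(.4878,.0908,.26,-95.5)"
```

```text
t: 8.95
tcp_pos: [0.5281, -0.2283, 0.2652]
eef_rot: [0.496, -0.503, 0.504, -0.497]
wrist_force: [-0.3, 0.9, -1.7]
opening: 0.0218
t 8.95 tcp [ 0.5281 -0.2283  0.2652] trans cm [-31.86   0.53  -4.47] turn [-0.08  4.72 -0.03]
```

```bash
python3 -m inch '[{"translation":[-31.9,0.5,-4.5],"turn":[0,4.7,0],"gripper":-1},{"translation":[-31.9,0.5,-4.5],"turn":[0,4.7,0],"gripper":-1},{"translation":[-31.9,0.5,-4.5],"turn":[0,4.7,0],"gripper":-1},{"translation":[-31.9,0.5,-4.5],"turn":[0,4.7,0],"gripper":-1},{"translation":[-31.9,0.5,-4.5],"turn":[0,4.7,0],"gripper":-1},{"translation":[-31.9,0.5,-4.5],"turn":[0,4.7,0],"gripper":-1},{"translation":[-31.9,0.5,-4.5],"turn":[0,4.7,0],"gripper":-1},{"translation":[-31.9,0.5,-4.5],"turn":[0,4.7,0],"gripper":-1},{"translation":[-31.9,0.5,-4.5],"turn":[0,4.7,0],"gripper":-1},{"translation":[-31.9,0.5,-4.5],"turn":[0,4.7,0],"gripper":-1},{"translation":[-31.9,0.5,-4.5],"turn":[0,4.7,0],"gripper":-1},{"translation":[-31.9,0.5,-4.5],"turn":[0,4.7,0],"gripper":-1}]'
python3 -c "
from h import *
go(.4878,.0908,.1125,-95.5)"
```

```text
t: 10.15
tcp_pos: [0.4876, 0.0903, 0.2601]
eef_rot: [0.475, -0.524, 0.524, -0.475]
wrist_force: [-0.6, 0.2, -1.3]
opening: 0.0219
t 10.15 tcp [0.4876 0.0903 0.2601] trans cm [-0.05 14.76 -0.  ] turn [-0.07 -0.08 -0.02]
```

```bash
python3 -m inch '[{"translation":[-0.05,4,0],"turn":[0,0,0],"gripper":-1},{"translation":[-0.05,8,0],"turn":[0,0,0],"gripper":-1},{"translation":[-0.05,11,0],"turn":[0,0,0],"gripper":-1},{"translation":[-0.05,13,0],"turn":[0,0,0],"gripper":-1},{"translation":[-0.05,14.2,0],"turn":[0,0,0],"gripper":-1},{"translation":[-0.05,14.8,0],"turn":[0,0,0],"gripper":-1},{"translation":[-0.05,14.8,0],"turn":[0,0,0],"gripper":-1},{"translation":[-0.05,14.8,0],"turn":[0,0,0],"gripper":-1}]'
python3 -c "
from h import *
go(.4878,.0908,.1125,-95.5)"
```

```text
t: 10.95
tcp_pos: [0.4886, 0.0908, 0.1129]
eef_rot: [0.474, -0.523, 0.524, -0.476]
wrist_force: [0.4, -0.5, -0.8]
opening: 0.0221
t 10.95 tcp [0.4886 0.0908 0.1129] trans cm [ 0.    0.04 -0.08] turn [-0.16 -0.09 -0.05]
```

```bash
python3 -m inch '[{"translation":[0,0.15,0],"turn":[0,0,0],"gripper":-1},{"translation":[0,0.15,0],"turn":[0,0,0],"gripper":-1},{"translation":[0,0.1,0],"turn":[0,0,0],"gripper":0},{"translation":[0,0.1,0],"turn":[0,0,0],"gripper":0},{"translation":[0,0.1,0],"turn":[0,0,0],"gripper":0},{"translation":[0,0.1,0],"turn":[0,0,0],"gripper":0},{"translation":[0,-3,0],"turn":[0,0,0],"gripper":0},{"translation":[0,-8,0],"turn":[0,0,0],"gripper":0},{"translation":[0,-13,0],"turn":[0,0,0],"gripper":0},{"translation":[0,-13.5,0],"turn":[0,0,0],"gripper":0},{"translation":[0,-13.5,0],"turn":[0,0,0],"gripper":0}]'
python3 - <<'E'
from h import *
go(.4965,.1697,.245,-95)
E
```

```text
t: 12.05
tcp_pos: [0.4891, 0.0908, 0.2493]
eef_rot: [0.473, -0.523, 0.525, -0.477]
wrist_force: [0.2, -0.7, -0.7]
opening: 0.0437
t 12.05 tcp [0.4891 0.0908 0.2493] trans cm [-7.92  0.45 -0.03] turn [-0.36 -0.59 -0.1 ]
```

```bash
python3 -m inch '[{"translation":[-7.9,0,0],"turn":[-0.3,-0.6,0],"gripper":0},{"translation":[-7.9,0,0],"turn":[-0.3,-0.6,0],"gripper":0},{"translation":[-7.9,0,0],"turn":[-0.3,-0.6,0],"gripper":0},{"translation":[-7.9,0,0],"turn":[-0.3,-0.6,0],"gripper":0},{"translation":[-7.9,0,0],"turn":[-0.3,-0.6,0],"gripper":0}]'
python3 - <<'E'
from h import *
s=get_state();im=camera('wrist');cv2.imwrite('pics/w4.png',im[:,:,::-1])
go(.4965,.1697,.109,-95)
E
```

```text
t: 12.55
tcp_pos: [0.4958, 0.1685, 0.2481]
eef_rot: [-0.478, 0.522, -0.521, 0.477]
wrist_force: [0.2, -0.1, 1.1]
opening: 0.0439
t 12.6 tcp [0.4961 0.1685 0.2485] trans cm [-0.12 13.95  0.04] turn [ 0.04 -0.03 -0.04]
```

View pics/w4.png

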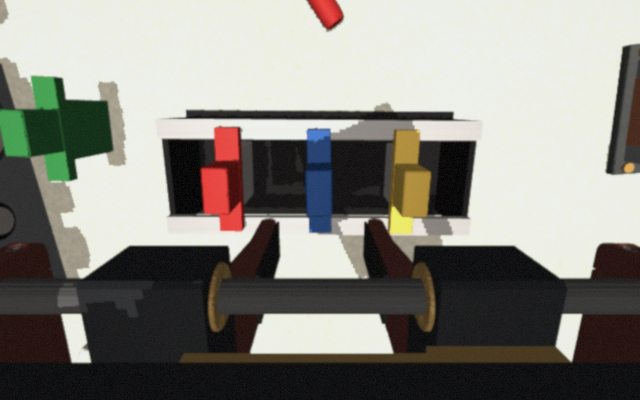

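Yellow hangs properly in the rack (405,180). Blue is centred at col 319 between the fingers, rows 128–232. I'll grasp it now.

```bash
python3 -m inch '[{"translation":[-0.1,5,0],"turn":[0,0,0],"gripper":0},{"translation":[-0.1,10,0],"turn":[0,0,0],"gripper":0},{"translation":[-0.1,13.7,0],"turn":[0,0,0],"gripper":0},{"translation":[-0.1,13.7,0],"turn":[0,0,0],"gripper":0},{"translation":[-0.1,13.7,0],"turn":[0,0,0],"gripper":-1},{"translation":[-0.1,13.7,0],"turn":[0,0,0],"gripper":-1},{"translation":[-0.1,13.7,0],"turn":[0,0,0],"gripper":-1},{"translation":[-0.1,13.7,0],"turn":[0,0,0],"gripper":-1},{"translation":[-0.1,13.7,0],"turn":[0,0,0],"gripper":-1}]' 25
python3 -m inch '[{"translation":[0,-5,0],"turn":[0,0,0],"gripper":-1},{"translation":[0,-10,0],"turn":[0,0,0],"gripper":-1},{"translation":[0,-15,0],"turn":[0,0,0],"gripper":-1},{"translation":[0,-15,0],"turn":[0,0,0],"gripper":-1},{"translation":[0,-15,0],"turn":[0,0,0],"gripper":-1}]'
python3 -c "
from h import *
go(.5280,-.2285,.26,-90.8)"
```

```text
t: 13.5
tcp_pos: [0.4976, 0.17, 0.1136]
eef_rot: [0.476, -0.521, 0.522, -0.479]
wrist_force: [-0.7, -0.5, 9.2]
opening: 0.0223
t: 14.0
tcp_pos: [0.4977, 0.1699, 0.2655]
eef_rot: [0.475, -0.52, 0.522, -0.48]
wrist_force: [-0.1, -1.7, -2.9]
opening: 0.0218
t 14.0 tcp [0.4977 0.1699 0.2655] trans cm [39.42  0.45  6.5 ] turn [-0.4  -4.22 -0.19]
```

```bash
python3 -m inch '[{"translation":[39.4,0.5,6.6],"turn":[-0.4,-4.2,-0.2],"gripper":-1},{"translation":[39.4,0.5,6.6],"turn":[-0.4,-4.2,-0.2],"gripper":-1},{"translation":[39.4,0.5,6.6],"turn":[-0.4,-4.2,-0.2],"gripper":-1},{"translation":[39.4,0.5,6.6],"turn":[-0.4,-4.2,-0.2],"gripper":-1},{"translation":[39.4,0.5,6.6],"turn":[-0.4,-4.2,-0.2],"gripper":-1},{"translation":[39.4,0.5,6.6],"turn":[-0.4,-4.2,-0.2],"gripper":-1},{"translation":[39.4,0.5,6.6],"turn":[-0.4,-4.2,-0.2],"gripper":-1},{"translation":[39.4,0.5,6.6],"turn":[-0.4,-4.2,-0.2],"gripper":-1},{"translation":[39.4,0.5,6.6],"turn":[-0.4,-4.2,-0.2],"gripper":-1},{"translation":[39.4,0.5,6.6],"turn":[-0.4,-4.2,-0.2],"gripper":-1},{"translation":[39.4,0.5,6.6],"turn":[-0.4,-4.2,-0.2],"gripper":-1},{"translation":[39.4,0.5,6.6],"turn":[-0.4,-4.2,-0.2],"gripper":-1}]'
python3 -m inch '[{"translation":[39.4,0.5,6.6],"turn":[-0.4,-4.2,-0.2],"gripper":-1}]' >/dev/null
python3 -c "
from h import *
go(.5290,-.2287,.155,-90.8)"
```

```text
t: 15.2
tcp_pos: [0.5287, -0.2267, 0.2589]
eef_rot: [-0.497, 0.504, -0.503, 0.497]
wrist_force: [-0.3, -0.1, -1.7]
opening: 0.0223
t 15.3 tcp [ 0.5363 -0.2726  0.2587] trans cm [-4.43 10.38 -0.32] turn [0.56 4.7  0.01]
```

My extra row was measured from the new pose, so it overshot in the air, harmlessly. I'll correct that now.

```bash
python3 -m inch '[{"translation":[-4.4,0,-0.3],"turn":[0.6,4.7,0],"gripper":-1},{"translation":[-4.4,0,-0.3],"turn":[0.6,4.7,0],"gripper":-1},{"translation":[-4.4,0,-0.3],"turn":[0.6,4.7,0],"gripper":-1},{"translation":[-4.4,0,-0.3],"turn":[0.6,4.7,0],"gripper":-1},{"translation":[-4.4,0,-0.3],"turn":[0.6,4.7,0],"gripper":-1}]'
python3 -c "
from h import *
go(.5290,-.2287,.155,-90.8)"
```

```text
t: 15.8
tcp_pos: [0.5307, -0.2286, 0.2591]
eef_rot: [0.497, -0.503, 0.504, -0.497]
wrist_force: [-0.2, 0.3, -2.0]
opening: 0.0218
t 15.8 tcp [ 0.5307 -0.2286  0.2591] trans cm [ 1.000e-02  1.041e+01 -1.900e-01] turn [-0.08  0.08  0.03]
```

```bash
python3 -m inch '[{"translation":[0,3,-0.2],"turn":[0,0,0],"gripper":-1},{"translation":[0,6,-0.2],"turn":[0,0,0],"gripper":-1},{"translation":[0,7.5,-0.2],"turn":[0,0,0],"gripper":-1},{"translation":[0,8.5,-0.2],"turn":[0,0,0],"gripper":-1},{"translation":[0,9.5,-0.2],"turn":[0,0,0],"gripper":-1},{"translation":[0,10.3,-0.2],"turn":[0,0,0],"gripper":-1},{"translation":[0,10.3,-0.2],"turn":[0,0,0],"gripper":-1},{"translation":[0,10.3,-0.2],"turn":[0,0,0],"gripper":-1}]'
python3 -c "
from h import *
go(.5290,-.2287,.1136,-90.8)"
```

```text
t: 16.6
tcp_pos: [0.5292, -0.2288, 0.1565]
eef_rot: [0.497, -0.502, 0.504, -0.497]
wrist_force: [0.3, -0.1, -1.3]
opening: 0.0218
t 16.6 tcp [ 0.5292 -0.2288  0.1565] trans cm [-0.01  4.29 -0.03] turn [-0.11  0.08  0.05]
```

```bash
f(){ python3 -c "
from cell import *;import numpy as np
s=get_state();print(s['t'],np.round(s['tcp_pos'],4),np.round(s['wrist_force'],2),np.round(s['moment'],2))"; }
python3 -m inch '[{"translation":[0,0.5,0],"turn":[0,0,0],"gripper":-1},{"translation":[0,1.0,0],"turn":[0,0,0],"gripper":-1},{"translation":[0,1.5,0],"turn":[0,0,0],"gripper":-1},{"translation":[0,2,0],"turn":[0,0,0],"gripper":-1},{"translation":[0,2.0,0],"turn":[0,0,0],"gripper":-1}]' >/dev/null; f
python3 -m inch '[{"translation":[0,0.5,0],"turn":[0,0,0],"gripper":-1},{"translation":[0,1.0,0],"turn":[0,0,0],"gripper":-1},{"translation":[0,1.5,0],"turn":[0,0,0],"gripper":-1},{"translation":[0,2,0],"turn":[0,0,0],"gripper":-1},{"translation":[0,2.0,0],"turn":[0,0,0],"gripper":-1}]' >/dev/null; f
```

```text
17.1 [ 0.5287 -0.2285  0.1356] [-0.69  0.67 -1.  ] [-0.02 -0.02  0.  ]
17.6 [ 0.5287 -0.2284  0.1148] [ 2.5   0.43 -5.01] [ 0.27 -0.53  0.14]
```

```bash
f(){ python3 -c "
from cell import *;import numpy as np
s=get_state();print(s['t'],np.round(s['tcp_pos'],4),np.round(s['wrist_force'],2),np.round(s['moment'],2))"; }
python3 -m inch '[{"translation":[0,0.15,0],"turn":[0,0,0],"gripper":-1},{"translation":[0,0.25,0],"turn":[0,0,0],"gripper":-1},{"translation":[0,0.25,0],"turn":[0,0,0],"gripper":-1},{"translation":[0,0.25,0],"turn":[0,0,0],"gripper":-1}]' >/dev/null; f
python3 -m inch '[{"translation":[0,-0.4,0],"turn":[0,0,0],"gripper":-1},{"translation":[0,-0.4,0],"turn":[0,0,0],"gripper":-1},{"translation":[0,-0.4,0],"turn":[0,0,0],"gripper":-1}]' >/dev/null; f
python3 -m inch '[{"translation":[-0.1,0,0],"turn":[0,0,0],"gripper":-1},{"translation":[-0.1,0,0],"turn":[0,0,0],"gripper":-1},{"translation":[-0.1,0,0],"turn":[0,0,0],"gripper":-1}]' >/dev/null; f
python3 -m inch '[{"translation":[0.15,0,0],"turn":[0,0,0],"gripper":-1},{"translation":[0.15,0,0],"turn":[0,0,0],"gripper":-1},{"translation":[0.15,0,0],"turn":[0,0,0],"gripper":-1}]' >/dev/null; f
python3 -m inch '[{"translation":[0.1,0,0],"turn":[0,0,0],"gripper":-1},{"translation":[0.1,0,0],"turn":[0,0,0],"gripper":-1},{"translation":[0.1,0,0],"turn":[0,0,0],"gripper":-1}]' >/dev/null; f
```

```text
18.0 [ 0.5288 -0.2284  0.1136] [-3.66  3.15 11.65] [0.67 0.4  0.12]
18.3 [ 0.5289 -0.2284  0.1178] [-0.15  1.15  0.33] [0.34 0.02 0.17]
18.6 [ 0.5289 -0.2283  0.1178] [-1.38 -4.92 -0.11] [-0.89  0.19  0.23]
18.9 [ 0.5287 -0.2289  0.1174] [ 1.41  4.99 -2.09] [ 1.19 -0.42  0.01]
19.2 [ 0.5287 -0.2294  0.1173] [ 1.38  4.87 -1.56] [ 1.31 -0.43  0.09]
```

```bash
f(){ python3 -c "
from cell import *;import numpy as np
s=get_state();print(s['t'],np.round(s['tcp_pos'],5),np.round(s['wrist_force'],2),np.round(s['moment'],2))"; }
python3 -m inch '[{"translation":[0.03,0,0],"turn":[0,0,0],"gripper":-1},{"translation":[0.06,0,0],"turn":[0,0,0],"gripper":-1}]' >/dev/null; f
for i in 1 2 3 4 5 6 7 8 9 10; do python3 -m inch '[{"translation":[-0.04,0,0],"turn":[0,0,0],"gripper":-1},{"translation":[-0.04,0,0],"turn":[0,0,0],"gripper":-1}]' >/dev/null; f; done
```

```text
19.4 [ 0.52873 -0.22948  0.11715] [ 1.88  5.86 -1.1 ] [ 1.32 -0.46 -0.01]
19.6 [ 0.52873 -0.22879  0.11707] [ 1.49  4.54 -1.55] [ 1.22 -0.43  0.02]
19.8 [ 0.5288  -0.2286   0.11708] [ 1.73  2.46 -2.91] [ 0.7  -0.36  0.07]
20.0 [ 0.52879 -0.22847  0.11709] [ 1.14  1.17 -2.43] [ 0.42 -0.29  0.08]
20.2 [ 0.52881 -0.22839  0.11711] [ 0.69  0.76 -2.67] [ 0.07 -0.26  0.13]
20.4 [ 0.52878 -0.22836  0.11712] [ 0.93 -1.86 -3.77] [-0.15 -0.22  0.16]
20.6 [ 0.52878 -0.22832  0.11711] [-0.2  -2.63 -4.37] [-0.33 -0.17  0.21]
20.8 [ 0.52879 -0.2283   0.1171 ] [ 0.46 -4.88 -4.9 ] [-0.66 -0.12  0.13]
21.0 [ 0.52883 -0.22824  0.11712] [-0.5  -5.71 -4.63] [-0.88 -0.13  0.18]
21.2 [ 0.52881 -0.22822  0.11712] [ 0.79 -4.93 -4.55] [-0.89 -0.01  0.11]
21.4 [ 0.52881 -0.22821  0.11712] [ 1.23 -5.9  -4.99] [-0.88 -0.06  0.13]
```

The fine scan goes from anvil load to roller load with no free plateau. Yellow had about 2.3 mm of free play. So blue is gripped, and the gap works out at about 12.1–12.7 mm. I'll push it home and let go.

```bash
f(){ python3 -c "
from h import *
s=get_state();print(s['t'],np.round(s['tcp_pos'],5),np.round(s['wrist_force'],2),np.round(s['moment'],2));go(.5288,-.22845,.1136,-90.6)"; }
python3 -m inch '[{"translation":[0.03,0.2,0],"turn":[0,0,0],"gripper":-1},{"translation":[0.03,0.35,0],"turn":[0,0,0],"gripper":-1},{"translation":[0.03,0.5,0],"turn":[0,0,0],"gripper":-1},{"translation":[0.03,0.5,0],"turn":[0,0,0],"gripper":-1},{"translation":[0.03,0.5,0],"turn":[0,0,0],"gripper":-1}]'>/dev/null; f
python3 -m inch '[{"translation":[0,0,0],"turn":[0,0,0],"gripper":0},{"translation":[0,0,0],"turn":[0,0,0],"gripper":0},{"translation":[0,0,0],"turn":[0,0,0],"gripper":0},{"translation":[0,0,0],"turn":[0,0,0],"gripper":0},{"translation":[0,0,0],"turn":[0,0,0],"gripper":0}]';f
```

```text
21.9 [ 0.52888 -0.22832  0.11366] [-5.54  0.55 14.16] [0.34 0.72 0.05]
t 21.9 tcp [ 0.5289 -0.2283  0.1137] trans cm [ 0.01  0.01 -0.01] turn [-0.07 -0.04  0.19]
t: 22.4
tcp_pos: [0.5288, -0.2282, 0.1134]
eef_rot: [0.498, -0.502, 0.504, -0.497]
wrist_force: [-0.6, -0.4, -0.9]
opening: 0.0439
22.4 [ 0.52877 -0.22817  0.11335] [-0.57 -0.39 -0.93] [ 0.04 -0.01 -0.  ]
t 22.4 tcp [ 0.5288 -0.2282  0.1134] trans cm [ 0.03 -0.02  0.  ] turn [-0.05 -0.04  0.18]
```

```bash
python3 -m inch '[{"translation":[0,-3,0],"turn":[0,0,0],"gripper":0},{"translation":[0,-7,0],"turn":[0,0,0],"gripper":0},{"translation":[0,-12,0],"turn":[0,0,0],"gripper":0},{"translation":[0,-14,0],"turn":[0,0,0],"gripper":0},{"translation":[0,-14,-6],"turn":[0,0,0],"gripper":0},{"translation":[0,-14,-6],"turn":[0,0,0],"gripper":0},{"translation":[0,-14,-6],"turn":[0,0,0],"gripper":0},{"translation":[0,-14,-6],"turn":[0,0,0],"gripper":0}]'
python3 - <<'E'
from h import *
s=get_state();w=camera('wrist');t=camera('top');sd=camera('side')
c=lambda a,k:cv2.resize(a,None,fx=k,fy=k,interpolation=cv2.INTER_CUBIC)
a=c(w[60:260,230:450],1.8);b=c(t[185:260,190:450],1.5*1.02);d=c(sd[120:310,230:420],1.9)
H=np.zeros((560,790,3),np.uint8);H[:a.shape[0],:a.shape[1]]=a;H[:d.shape[0],410:410+d.shape[1]]=d;H[400:400+b.shape[0],:b.shape[1]]=b
cv2.imwrite('pics/fin.png',H[:,:,::-1])
h=cv2.cvtColor(w,cv2.COLOR_RGB2HSV);m=cv2.inRange(h,(102,110,50),(122,255,255));m[:100]=0;m[260:]=0;m[:,:260]=0;m[:,420:]=0
k=max(cv2.findContours(m,0,2)[0],key=cv2.contourArea);x,y,ww,hh=cv2.boundingRect(k);print(x,y,ww,hh)
A=ray('wrist',x+ww/2,y-.5,.107,s);B=ray('wrist',x+ww/2,y+hh-.5,.107,s);print(A,B,A[0]-B[0])
E
```

```text
t: 23.2
tcp_pos: [0.4694, -0.2273, 0.2534]
eef_rot: [0.497, -0.502, 0.504, -0.497]
wrist_force: [0.4, -0.1, 0.9]
opening: 0.0437
309 100 26 74
[ 0.54387381 -0.22896655  0.107     ] [ 0.47614122 -0.22817194  0.107     ] 0.06773258598631637
```

View pics/fin.png

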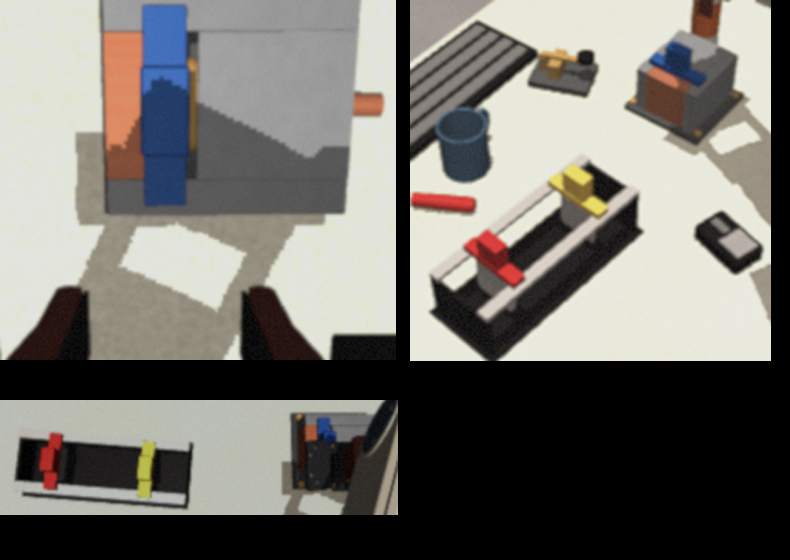

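The picture shows blue seated across both cheeks in the slot (crop 165,105), yellow and red hanging in the rack, and the mug, key and can undisturbed. Handing in.

```bash
python3 -c "
from cell import *
print(hand_in(), get_state()['t'])"
```

```text
the job is handed in; nothing more can be done
the job is handed in; nothing more can be done
```

The blue 13 mm link is fully home in the slot and released, and I handed the job in at about 23 s of the 72 s allowed.

- **Yellow (10 mm), tried first:** it went fully home, but it was loose, with roughly 2.3 mm of sideways play and only its own weight felt vertically. It is back hanging in the rack.
- **Blue (13 mm), tried next:** it went fully home, and a fine sideways scan went straight from anvil load to roller load with no free play, so I took it as gripped.
- **Red (16 mm):** never touched.

**Last checks:** the final pictures show blue across both cheeks, yellow and red in the rack, and the mug, key and can apparently unmoved. The wrist force was about zero after I let go.

**What disagreed or stayed open:**
- My first camera estimate of the gap was about 13 mm, while the force test with yellow gave 12.1–12.7 mm. Blue's grip rests on the force tests; I did not test it again after letting go.
- The final image measurement of blue's bar came out too short (68 mm instead of 100 mm) because my colour mask cut it off at the picture row limit. I judged the seating by the picture and by the tool height instead.
- One repeated move overshot by about 5 cm in mid-air and touched nothing.

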